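# Lever open the orange terminal-box cover

## Robot

A 6-joint arm with a two-finger parallel gripper is mounted at the origin on the work surface. World frame = base frame: x ahead of the robot, y to its left, z up, the work surface at z = 0. Lengths are in m, angles in rad, forces in N, time in s.
With the tool pointing down it reaches from about 0.25 to 0.775 m from the base axis. Payload 4 kg.
Tool frame: the origin (TCP) lies at the very end of the fingers, on their centre line; the grasp point (between the pads) lies 19 mm behind it; x points along the fingers, y is the direction in which the jaws open and shut, and the axes are right-handed (so a half turn about x gives the same grasp; the last joint's range is limited). The gripper opens to 85 mm and grips with 20 to 120 N. Pads are 22 mm wide; open, the fingers measure 114 mm over their backs; the gripper's body (76 mm by 85 mm) begins 54 mm behind the grasp point. The pads swing forward as they close: fully open they stand 13 mm farther back than shut.
Start: joints at [1.225, 0.087, 1.371, -0, 1.684, -0.103], TCP at [0.132, 0.534, 0.231] pointing down, gripper open.
Joint ranges: [-3.1, 3.1], [-0.76, 2.03], [0.27, 2.55], [-1.08, 4.22], [0.17, 2.65], [-2.57, 2.57]. Speed limits (rad/s): [2.79, 2.79, 3.14, 3.14, 3.14, 3.14].

## Interface

Orientations are given as a rotation vector (axis times angle).
In Python, from cell import get_state, read_camera, get_calibration, job_done, find_in, pinpoint gives the robot as it stands.
- The arm moves only by the shell command python3 -m creep 'ROWS' [OPENING]. ROWS is JSON, a list of rows, each a list of 2 entries, a list of its own where there are three numbers: the shift along the world's x, y, z in mm, then the turn, a rotation vector about the world's x, y, z in degrees. In form: [[[x, y, z], [rx, ry, rz]], ...]. A call has 1 to 8 rows; each row shifts and turns the pose as measured when the row begins; what a row does not reach is not made up. A row lasts 1/12 s, in which the tool goes at most 41.7 mm and 7.16 degrees, less where a joint would pass 70% of its speed; a pose out of reach is approached as far as the arm can. A call is refused whole if a number of a shift passes 41.7 or a number of a turn 7.16, either way. A call with a gripper value outside its range is refused whole. OPENING is the opening, from -1 (shut) to 1 (fully open), set as the call begins (- or left out, the last holds). The fingers move at their own pace and stop on an object; the grip force is fixed at half the most. Time passes only in rows, so rows that do not move let the fingers close. It gives the time, the measured TCP pose, the force and the opening at its end, in the units of the state.
- get_state(): the state, without advancing time (a new reading comes with each control period).
- read_camera(name): name is "side" or "top" or "wrist"; returns (picture, depth): 420x560x3 uint8, red, green, blue; 420x560 float32, m along the optical axis (not along the pixel's ray), 0 where there is no reading.
- get_calibration(name): a dict with "camera_matrix" (3x3 intrinsics, pixels), "k1" (the pictures are not rectified: a ray, as slopes to the right and down, at radius r is drawn at 1 + k1 r^2 times it, then the intrinsics apply), "pose" (4x4, takes a point from camera to world coordinates); the wrist camera has in their place "tool_from_camera" (4x4, takes a point from camera to tool coordinates, whose origin is the TCP and whose axes are the tool frame's). Camera axes: x right, y down, z forward; pixel columns grow to the right and rows downward; lengths in m; the calibration is good to about 2 mm. A picture is of the moment at which its call begins: read the wrist's pose just before it. get_calibration takes no time and is no camera call.
- job_done(): hands the job in, once; it reports no verdict.
Trained networks look in the newest picture that a camera, given by its name, has taken for a name from the list of things; names that differ only in an ending like _2 or _b are one class to them, and where a whole thing is asked for, a point or a joint stands for the part that bears it (a point fixed in the world has none). Each returns a list of dicts, best first, with "conf" (0 to 1); they miss things now and then, are a little off and sometimes report something else, mostly with a low value. They report only what shows in the picture. A call takes as long as a camera call. They do not tell look-alikes from the thing itself.
- find_in(target, camera): "at" ([row, column] in pixels, amid what is visible of it).
- pinpoint(target, camera): "at" ([row, column] in pixels: a listed point, or the origin of a listed thing).
The state is a dict: "time": time; "joint_positions": joint angles; "dq": joint speeds; "tau": joint torques, N m; "ee_pos": TCP position; "tool_rot": TCP orientation; "wrist_force": force on the tool from outside, world axes, zero at the start; "moment": the same for the moment, N m; "grip_width": opening from 0.0 (shut) to 1.0 (fully open).
Only numpy, scipy, OpenCV 4.12 (cv2) and the standard library are available. Lean on these libraries where they do the work, as an engineer would, in place of code of your own. Each camera call takes 0.05 s, during which the arm holds its last target. There are 200 camera calls.

## Task

Pick up the red-handled flat pry blade, slip its steel blade under the front lip of the orange cover and lever the cover up until it stands open at 45 degrees or more by itself, then set the pry blade gently down flat on the bench and let go. Work only with the blade: keep the gripper off the orange box and its cover, and leave the blue cover shut.

Things in the scene. Friction and masses are not known exactly. Their poses are not given: they have to be found in the camera images.
- pry_grip (a point): Centre of the loose pry blade's red handle, 18 mm above the bench as it lies; grip here from above, across y. Handle 95 (x) x 24 (y) x 36 mm (z). Flat steel blade, 26 mm wide, 3 mm thick, leaves its front along +x: tip 120 mm ahead of this point, mid-thickness 6.5 mm below it. z up. 110-180 g. It lies flat at the left or right; a steel spanner (not needed) at the other side.
- orange_box: Grey box fixed to the bench, orange cover. 110 deep (x), 130 wide (y), 60 mm high; origin: centre of its underside; -x is its front, towards the robot. Hinge line along y at x +55, z 60 mm; shut cover reaches from it to its lip at x -70, 15 mm beyond the front wall. A like box with a blue cover stands 190 mm or more to its left or right (centres); can and bowl farther out.
- orange_mouth (a point): Centre of the opening for the blade, in the orange box's front face under the lip (box x -55, y 0, z 49 mm), fixed to the box, axes as the box. Opening 74 mm wide (y), 22 mm high: from the cut-down front wall (z 38) to the shut cover's underside (z 60). The blade goes in along +x; inside nothing is higher than 25 mm.
- orange_cover (a joint): Opening angle of the flat orange cover, 4 mm thick (rad): 0 shut, grows as the front lip rises up and away from the robot, at most 1.9; 1.57 upright. Starts 0 to 0.05. Stiff hinge: about 1 to 1.5 N of lift at the lip moves it, and it stays where it is left.
- blue_cover (a joint): Opening angle of the other box's blue cover (rad): 0 shut, same kind of hinge; to be left shut.
Things that resemble listed ones, but are neither listed nor needed, are in the scene too. What is shaped like the part that bears blue_cover but pink or yellow is not meant.

How it is judged:
On the way, in this order (a step that is already met when the one before it is completed fails the run):
1. the orange cover is being lifted by the blade, more than 20 degrees open (value of joint orange_cover above 0.35 rad and contact force between pry and orange_box above 0.2 N), for 0.1 s.
2. the pry blade is lowered to the bench while still held (its handle's centre less than 40 mm up), with the cover open (height (world z) of pry_grip below 0.04 m and contact force between the fingers and pry above 1 N and value of joint orange_cover above 0.7 rad), for 0.1 s.
At the end, for the whole second after the job is handed in: The orange cover stands open by itself at 0.7 rad (40 degrees) or more, the blue cover is shut (under 0.1 rad), and the pry blade lies released and at rest, flat (within 11 degrees) on the bench, its handle's centre less than 28 mm above it (value of joint orange_cover above 0.7 rad and value of joint blue_cover below 0.1 rad and height (world z) of pry_grip below 0.028 m and angle between pry_grip's own z axis and vertical below 0.2 rad and linear speed of pry below 0.02 m/s); the robot touches nothing.
It fails at once if the gripper or arm pushes on the orange box or its cover with more than 2 N (contact force between any of the fingers, the arm and orange_box above 2 N).
It fails at once if the blue cover is opened more than 0.15 rad (value of joint blue_cover above 0.15 rad).
It also fails if it takes over 54 s, if anything falls off the work surface, if the arm or the gripper's body presses on something with over 40 N, if the wrist force passes 120 N, or if a joint passes its speed limit or range.

## Working session

There is one attempt and no reset: what is moved stays moved. The work goes in short steps, Python scripts to look and compute and a shell command to move; the robot and the scene stay as the last step left them, time stands still between calls to the robot, and variables do not carry over. Pictures are saved under pics/ and viewed, about 8 in all and at most 12, crops included, and the job is handed in when it is done.

```bash
mkdir -p pics
cat > h.py <<'E'
import numpy as np,cv2
from cell import *
from scipy.spatial.transform import Rotation as R
def pose(cam):
    c=get_calibration(cam)
    if 'pose' in c: return c,np.array(c['pose'])
    s=get_state(); T=np.eye(4); T[:3,:3]=R.from_rotvec(s['tool_rot']).as_matrix(); T[:3,3]=s['ee_pos']
    return c,T@np.array(c['tool_from_camera'])
def ray(c,rc):
    K=np.array(c['camera_matrix']); k=c['k1']
    p=cv2.undistortPoints(np.array([[[rc[1],rc[0]]]],float),K,np.array([k,0,0,0.]))[0,0]
    return np.array([p[0],p[1],1])
def onz(c,T,rc,z):
    d=T[:3,:3]@ray(c,rc); return T[:3,3]+d*(z-T[2,3])/d[2]
def bydepth(c,T,rc,D):
    r,q=int(round(rc[0])),int(round(rc[1])); w=D[max(r-2,0):r+3,max(q-2,0):q+3]; d=np.median(w[w>0]) if (w>0).any() else 0
    return T[:3,3]+T[:3,:3]@ray(c,rc)*d
def save(n,im): cv2.imwrite('pics/'+n+'.png',im[:,:,::-1])
E
python3 - <<'E'
from h import *
np.set_printoptions(precision=4,suppress=True)
for cam in('top','side'):
    c,T=pose(cam); im,D=read_camera(cam); save(cam+'0',im); print(cam,T[:3,3])
    for n,z in(('pry_grip',.018),('orange_box',0),('orange_mouth',.049),('blue_cover',.06)):
        f=pinpoint if n!='blue_cover' else find_in
        for o in f(n,cam)[:3]: print(n,round(o['conf'],2),np.round(o['at']),onz(c,T,o['at'],z),bydepth(c,T,o['at'],D))
print(get_state()['time'])
E
```

```text
top [0.2866 0.1056 1.7193]
pry_grip 0.85 [258. 406.] [ 0.4283 -0.3036  0.018 ] [ 0.4269 -0.2995  0.0352]
orange_mouth 0.59 [212. 356.] [ 0.57   -0.1397  0.049 ] [ 0.5667 -0.1369  0.0686]
blue_cover 0.92 [180. 277.] [0.6658 0.1092 0.06  ] [0.6647 0.1092 0.0649]
blue_cover 0.88 [132. 321.] [ 0.8269 -0.0276  0.06  ] [ 0.8251 -0.0272  0.0654]
blue_cover 0.6 [214. 140.] [0.5491 0.5378 0.06  ] [0.5487 0.5371 0.0625]
side [0.3335 0.8865 0.9321]
pry_grip 0.71 [153. 362.] [ 0.4089 -0.3054  0.018 ] [ 0.4081 -0.2918  0.0284]
orange_box 0.75 [178. 284.] [ 0.6176 -0.1267  0.    ] [ 0.6021 -0.0711  0.0511]
orange_mouth 0.9 [166. 300.] [ 0.5734 -0.1383  0.049 ] [ 0.5679 -0.1147  0.0693]
blue_cover 0.75 [380. 216.] [0.547  0.5503 0.06  ] [0.5456 0.5526 0.0658]
blue_cover 0.74 [168. 211.] [ 0.8148 -0.0285  0.06  ] [ 0.812  -0.0231  0.0651]
blue_cover 0.66 [214. 245.] [0.6526 0.112  0.06  ] [0.6505 0.1171 0.0658]
0.5
```

```bash
python3 -c "
import cv2,numpy as np
a=cv2.imread('pics/top0.png');b=cv2.imread('pics/side0.png');cv2.imwrite('pics/both.png',cv2.resize(np.vstack([a,b]),(400,600)))"
```

```text
(no output)
```

View pics/top0.png

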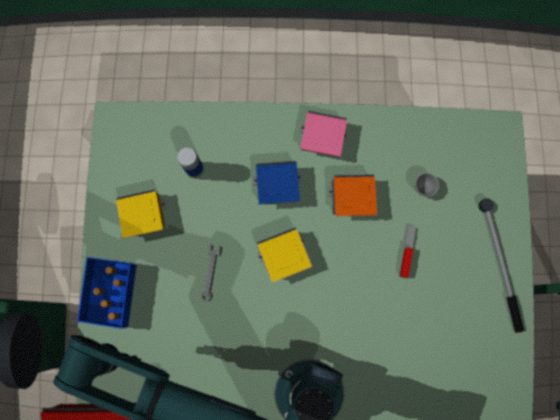

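View pics/side0.png

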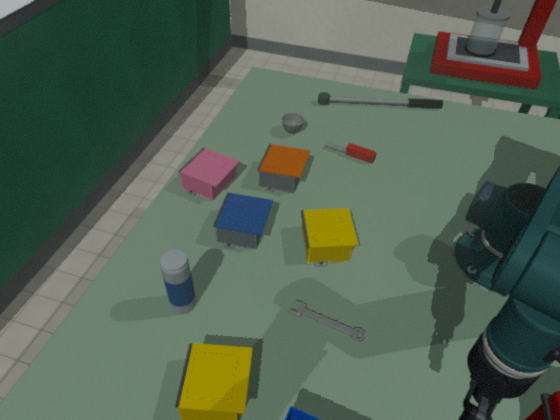

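The top view shows the pry at about (262,407), its blade pointing up (+x) to (227,411). The orange box is at (196,355), the blue cover at (183,277), and a yellow box at (255,285). I'll measure the position and yaw of the pry and the box by segmentation.

```bash
cat >> h.py <<'E'
def blob(im,near,h0,h1,smin=120):
    hsv=cv2.cvtColor(im,cv2.COLOR_RGB2HSV); H=hsv[:,:,0].astype(int)
    hh=((H-h0)%180<=(h1-h0)%180)&(hsv[:,:,1]>smin)&(hsv[:,:,2]>60)
    n,l,st,ce=cv2.connectedComponentsWithStats(hh.astype(np.uint8))
    i=min((i for i in range(1,n) if st[i,4]>30),key=lambda i:np.hypot(*(ce[i][::-1]-near)))
    return l==i
def rect(c,T,m,z):
    rr,cc=np.nonzero(m); P=np.array([onz(c,T,(r,q),z)[:2] for r,q in zip(rr,cc)],np.float32)
    (x,y),(w,h),a=cv2.minAreaRect(P); return x,y,w,h,a
E
python3 - <<'E'
from h import *
np.set_printoptions(precision=4,suppress=True)
for cam,po,pr in(('top',(196,355),(262,407)),('side',(160,285),(153,362))):
    c,T=pose(cam); im=cv2.imread(f'pics/{cam}0.png')[:,:,::-1].copy()
    m=blob(im,po,5,16); print(cam,m.sum(),np.round(rect(c,T,m,.064),4))
    m=blob(im,pr,170,4); print(m.sum(),np.round(rect(c,T,m,.036),4))
    c0,T0=pose(cam)
c,T=pose('top')
print('tip',onz(c,T,(227,411),.0115),'handle rear',onz(c,T,(276,405),.036))
s=get_state();print(s['tool_rot'],R.from_rotvec(s['tool_rot']).as_matrix())
w=get_calibration('wrist');print(np.array(w['tool_from_camera']),w['camera_matrix'])
E
```

```text
top 1674 [ 0.62   -0.1352  0.1264  0.1344  2.2116]
248 [ 0.4158 -0.3013  0.0279  0.0939 78.5926]
side 1181 [ 0.6193 -0.1338  0.1254  0.1348  3.5569]
239 [ 0.4156 -0.2812  0.0557  0.0929 79.6575]
tip [ 0.5304 -0.3253  0.0115] handle rear [ 0.3714 -0.2969  0.036 ]
[ 0.1906  1.5624 -0.1906] [[ 0.      0.2404  0.9707]
 [ 0.      0.9707 -0.2404]
 [-1.      0.     -0.    ]]
[[-0.0006 -0.2859  0.9583 -0.1435]
 [ 1.     -0.0003  0.0006 -0.0002]
 [ 0.0001  0.9583  0.2859 -0.0744]
 [ 0.      0.      0.      1.    ]] [[345.2057   0.     280.7767]
 [  0.     345.2057 209.2871]
 [  0.       0.       1.    ]]
```

```bash
A='[[[13,-38.5,0],[0,0,0]],[[13,-38.5,0],[0,0,0]],[[13,-38.5,0],[0,0,0]],[[13,-38.5,0],[0,0,0]],[[13,-38.5,0],[0,0,0]],[[13,-38.5,0],[0,0,0]],[[13,-38.5,0],[0,0,0]]]' ; python3 -m creep '[[[13,-38.5,0],[0,0,0]],[[13,-38.5,0],[0,0,0]],[[13,-38.5,0],[0,0,0]],[[13,-38.5,0],[0,0,0]],[[13,-38.5,0],[0,0,0]],[[13,-38.5,0],[0,0,0]],[[13,-38.5,0],[0,0,0]]]' 1
python3 -m creep '[[[13,-38.5,0],[0,0,0]],[[13,-38.5,0],[0,0,0]],[[13,-38.5,0],[0,0,0]],[[13,-38.5,0],[0,0,0]],[[13,-38.5,0],[0,0,0]],[[13,-38.5,0],[0,0,0]],[[13,-38.5,0],[0,0,0]]]'
python3 -m creep '[[[13,-38.5,0],[0,0,0]],[[13,-38.5,0],[0,0,0]],[[13,-38.5,0],[0,0,0]],[[13,-38.5,0],[0,0,0]],[[13,-38.5,0],[0,0,0]],[[13,-38.5,0],[0,0,0]]]'
```

```text
time: 1.08
ee_pos: [0.2216, 0.2616, 0.2265]
tool_rot: [0.177, 1.565, -0.182]
wrist_force: [1.1, -0.9, 1.0]
grip_width: 0.998
time: 1.67
ee_pos: [0.3107, -0.0165, 0.2293]
tool_rot: [0.174, 1.55, -0.174]
wrist_force: [1.5, 0.8, 0.2]
grip_width: 0.999
time: 2.17
ee_pos: [0.3865, -0.255, 0.2318]
tool_rot: [0.178, 1.539, -0.182]
wrist_force: [1.0, -0.0, -0.2]
grip_width: 0.999
```

```bash
python3 -m creep '[[[20,-40,0],[0,0,0]],[[0,0,0],[0,0,0]]]'
python3 - <<'E'
from h import *
np.set_printoptions(precision=4,suppress=True)
c,T=pose('wrist'); im,D=read_camera('wrist'); save('w1',im); s=get_state()
print(s['ee_pos'],R.from_rotvec(s['tool_rot']).as_matrix())
for o in pinpoint('pry_grip','wrist')[:2]:
    print(o,onz(c,T,o['at'],.018)); m=blob(im,o['at'],170,4); print(m.sum(),np.round(rect(c,T,m,.034),4))
for o in pinpoint('orange_mouth','wrist')[:2]: print(o,onz(c,T,o['at'],.049))
for o in pinpoint('orange_box','wrist')[:2]: print(o,onz(c,T,o['at'],0))
E
```

```text
time: 2.33
ee_pos: [0.4052, -0.2986, 0.229]
tool_rot: [0.183, 1.541, -0.187]
wrist_force: [-0.8, 1.2, -1.8]
grip_width: 0.999
[ 0.4041 -0.296   0.2297] [[ 0.0209  0.2333  0.9722]
 [-0.0037  0.9724 -0.2333]
 [-0.9998  0.0013  0.0212]]
{'at': [183.5, 279.4], 'conf': 0.75} [ 0.4125 -0.3019  0.018 ]
2134 [ 0.4107 -0.3018  0.0233  0.0964 79.1888]
{'at': [310.7, 446.8], 'conf': 0.42} [ 0.6137 -0.1413  0.018 ]
118 [ 0.7789 -0.1091  0.0412  0.0159 16.4166]
{'at': [306.9, 447.4], 'conf': 0.64} [ 0.6226 -0.1331  0.    ]
```

View pics/w1.png

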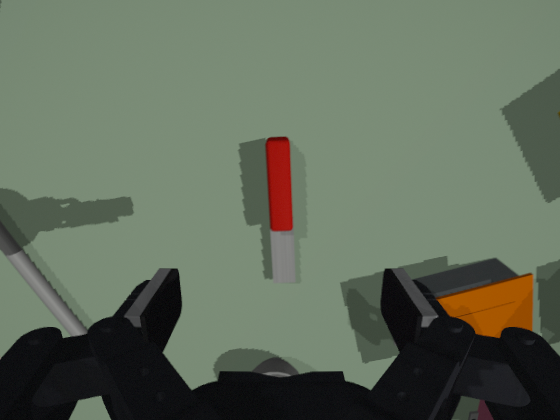

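The wrist view shows the red handle at about (184,280), between the jaws and aligned with them, and the blade ends at (282,285). I'll descend.

```bash
python3 -m creep '[[[4,-3,-20],[0,1.2,2.5]],[[4,-3,-38],[0,0,0]],[[0,0,-38],[0,0,0]],[[0,0,-38],[0,0,0]],[[0,0,-20],[0,0,0]],[[0,0,0],[0,0,0]]]' 1; python3 -c "
from h import *
s=get_state();print(s['ee_pos'],R.from_rotvec(s['tool_rot']).as_matrix().round(3))"
```

```text
time: 3.03
ee_pos: [0.4132, -0.2902, 0.0849]
tool_rot: [0.123, 1.543, -0.15]
wrist_force: [-0.7, 1.5, -1.1]
grip_width: 0.997
[ 0.41315548 -0.29023453  0.0848894 ] [[ 0.022  0.174  0.985]
 [-0.02   0.985 -0.173]
 [-1.    -0.015  0.025]]
```

```bash
python3 -m creep '[[[0,-11,-20],[1.1,1.3,-0.8]],[[0,0,0],[0,0,0]],[[0,0,-25],[0,0,0]],[[0,0,0],[0,0,0]]]' 1; python3 -c "
from h import *
s=get_state();print(s['ee_pos'],R.from_rotvec(s['tool_rot']).as_matrix().round(3))"
```

```text
time: 3.37
ee_pos: [0.4152, -0.2977, 0.0463]
tool_rot: [0.139, 1.56, -0.146]
wrist_force: [-1.7, 1.3, -2.2]
grip_width: 0.999
[ 0.41515379 -0.29771331  0.04634426] [[ 0.005  0.181  0.983]
 [-0.005  0.983 -0.181]
 [-1.    -0.004  0.006]]
```

```bash
python3 -m creep '[[[-2,-4,-22],[0,0,0]],[[0,0,-10],[0,0,0]],[[0,0,-9],[0,0,0]],[[0,0,0],[0,0,0]]]' 1; python3 -c "
from h import *
s=get_state();print(s['ee_pos'],R.from_rotvec(s['tool_rot']).as_matrix().round(3))"
```

```text
time: 3.7
ee_pos: [0.4185, -0.3031, 0.0161]
tool_rot: [0.128, 1.545, -0.151]
wrist_force: [0.1, 0.4, -0.2]
grip_width: 0.999
[ 0.41848611 -0.3031279   0.01606371] [[ 0.02   0.178  0.984]
 [-0.016  0.984 -0.177]
 [-1.    -0.013  0.022]]
```

```bash
python3 -m creep '[[[-5,0,-8],[0.4,0.5,0]],[[0,0,-4],[0,0,0]],[[0,0,0],[0,0,0]]]' 1; python3 -m creep '[[[0,0,0],[0,0,0]],[[0,0,0],[0,0,0]],[[0,0,0],[0,0,0]],[[0,0,0],[0,0,0]],[[0,0,0],[0,0,0]],[[0,0,0],[0,0,0]],[[0,0,0],[0,0,0]],[[0,0,0],[0,0,0]]]' -1;  python3 -c "
from h import *
s=get_state();print(s['ee_pos'],R.from_rotvec(s['tool_rot']).as_matrix().round(3))"
```

```text
time: 3.95
ee_pos: [0.4154, -0.3042, 0.0076]
tool_rot: [0.13, 1.549, -0.148]
wrist_force: [0.2, -0.1, -1.1]
grip_width: 1.001
time: 4.62
ee_pos: [0.4163, -0.3051, 0.0093]
tool_rot: [0.129, 1.547, -0.15]
wrist_force: [0.4, -0.4, 1.1]
grip_width: 0.268
[ 0.41627581 -0.3050619   0.00931449] [[ 0.018  0.177  0.984]
 [-0.015  0.984 -0.177]
 [-1.    -0.012  0.02 ]]
```

```bash
python3 -m creep '[[[-10,0,25],[0,0,0]],[[-10,0,30],[0,0,3]],[[-5,38,0],[0,0,3]],[[0,38,0],[0,0,3]],[[0,38,0],[0,0,3]],[[0,38,0],[0,0,1]],[[0,10,0],[0,0,0]],[[0,0,0],[0,0,0]]]'
python3 - <<'E'
from h import *
np.set_printoptions(precision=4,suppress=True)
c,T=pose('wrist'); im,D=read_camera('wrist'); save('w2',im); s=get_state()
print(s['ee_pos'],R.from_rotvec(s['tool_rot']).as_matrix().round(3))
for o in pinpoint('orange_mouth','wrist')[:2]: print(o,onz(c,T,o['at'],.049))
for o in pinpoint('orange_box','wrist')[:2]: print(o,onz(c,T,o['at'],0))
c,T=pose('side'); im,D=read_camera('side');save('s2',cv2.resize(im[90:270,200:440],None,fx=3,fy=3))
E
```

```text
time: 5.28
ee_pos: [0.3873, -0.1383, 0.0639]
tool_rot: [-0.05, 1.553, 0.035]
wrist_force: [0.5, -0.9, -0.4]
grip_width: 0.272
[ 0.3873 -0.139   0.0638] [[ 0.017 -0.053  0.998]
 [-0.009  0.999  0.054]
 [-1.    -0.01   0.017]]
```

View pics/w2.png

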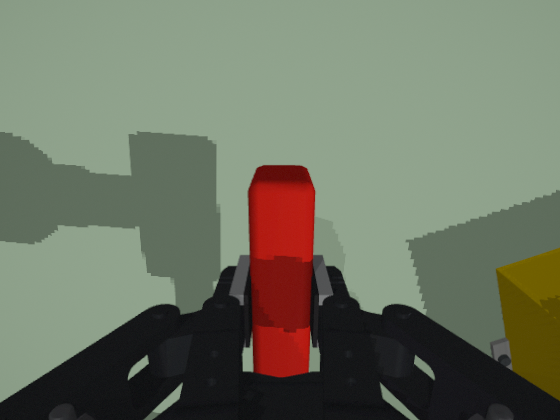

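View pics/s2.png

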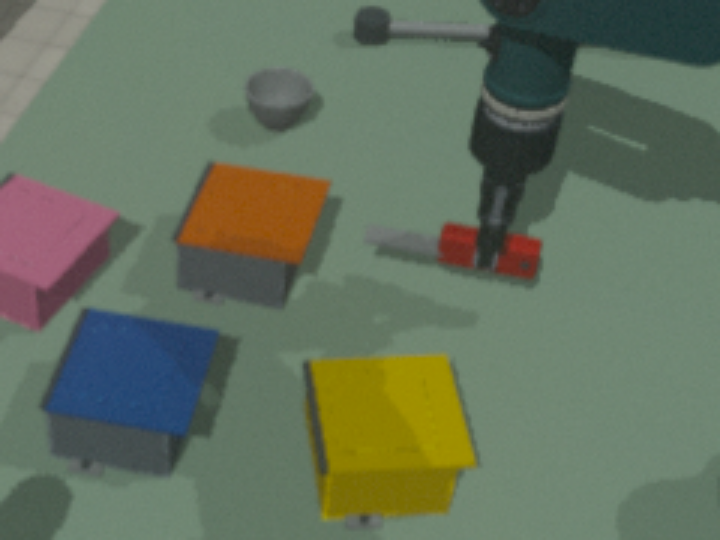

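```bash
python3 -m creep '[[[0,-4,-10],[0,0,-0.5]],[[0,0,-7],[0,0,0]],[[10,0,0],[0,0,0]],[[0,0,0],[0,0,0]]]';python3 -c "
from h import *
s=get_state();print(s['ee_pos'],R.from_rotvec(s['tool_rot']).as_matrix().round(3))"
```

```text
time: 5.82
ee_pos: [0.3989, -0.1504, 0.045]
tool_rot: [-0.036, 1.553, 0.016]
wrist_force: [0.7, -0.3, -1.2]
grip_width: 0.271
[ 0.39889975 -0.15040848  0.04498362] [[ 0.018 -0.033  0.999]
 [-0.012  0.999  0.033]
 [-1.    -0.013  0.017]]
```

```bash
python3 -m creep '[[[15,5,3],[0,0,0]],[[15,1,0],[0,0,0]],[[12,0,0],[0,0,0]],[[0,0,0],[0,0,0]]]';python3 - <<'E'
from h import *
s=get_state();print(s['ee_pos'],R.from_rotvec(s['tool_rot']).as_matrix().round(3),s['wrist_force'])
im,D=read_camera('side');a=cv2.resize(im[120:220,240:380],None,fx=5,fy=5);save('s3',a)
E
```

```text
time: 6.15
ee_pos: [0.4424, -0.1459, 0.046]
tool_rot: [-0.031, 1.557, 0.014]
wrist_force: [-0.1, -0.2, 0.3]
grip_width: 0.275
[ 0.44238846 -0.14588135  0.04595659] [[ 0.013 -0.029  0.999]
 [-0.011  1.     0.029]
 [-1.    -0.011  0.013]] [-0.05768219 -0.15521501  0.30580304]
```

View pics/s3.png

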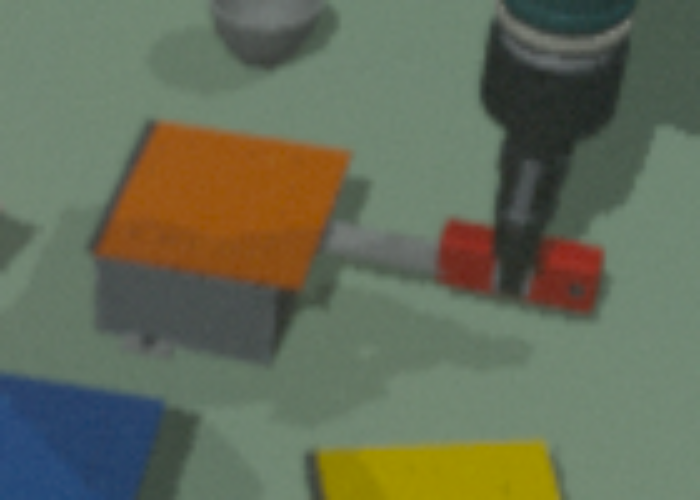

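The blade (about (345,245) in this crop) ends under the cover's lip and sits below it. I'll push it in.

```bash
python3 -m creep '[[[12,0,1],[0,0,0]],[[12,0,0],[0,0,0]],[[12,0,0],[0,0,0]],[[0,0,0],[0,0,0]]]'; python3 -m creep '[[[0,0,6],[0,0,0]],[[0,0,8],[0,0,0]],[[0,0,8],[0,0,0]],[[0,0,8],[0,0,0]],[[0,0,0],[0,0,0]]]';python3 - <<'E'
from h import *
s=get_state();print(s['ee_pos'],R.from_rotvec(s['tool_rot']).as_matrix().round(3),s['wrist_force'])
im,D=read_camera('side');a=cv2.resize(im[120:220,240:380],None,fx=5,fy=5);save('s4',a)
E
```

```text
time: 6.53
ee_pos: [0.4762, -0.1461, 0.0454]
tool_rot: [-0.029, 1.564, 0.014]
wrist_force: [0.5, -0.5, -1.1]
grip_width: 0.267
time: 6.95
ee_pos: [0.4727, -0.1456, 0.0769]
tool_rot: [-0.028, 1.57, 0.015]
wrist_force: [0.3, 0.7, -2.3]
grip_width: 0.27
[ 0.47270968 -0.14562602  0.07688895] [[ 0.    -0.028  1.   ]
 [-0.008  1.     0.028]
 [-1.    -0.008  0.   ]] [ 0.26959728  0.7120766  -2.28380242]
```

View pics/s4.png

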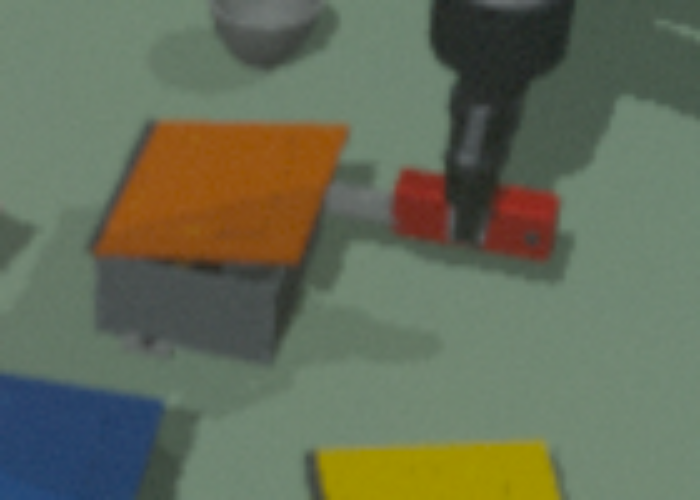

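The cover is lifting with the blade, so I'll continue along the arc.

```bash
python3 -m creep '[[[2,0,10],[0,0,0]],[[2,0,10],[0,0,0]],[[4,0,10],[0,0,0]],[[5,0,10],[0,0,0]],[[6,0,9],[0,0,0]],[[7,0,8],[0,0,0]],[[0,0,0],[0,0,0]]]';python3 - <<'E'
from h import *
s=get_state();print(s['ee_pos'],R.from_rotvec(s['tool_rot']).as_matrix().round(3),s['wrist_force'])
im,D=read_camera('side');a=cv2.resize(im[100:220,240:380],None,fx=5,fy=5);save('s5',a)
E
```

```text
time: 7.58
ee_pos: [0.4989, -0.1452, 0.1394]
tool_rot: [-0.027, 1.573, 0.015]
wrist_force: [0.2, 0.3, -1.3]
grip_width: 0.27
[ 0.49885889 -0.14516366  0.13938929] [[-0.002 -0.027  1.   ]
 [-0.007  1.     0.027]
 [-1.    -0.007 -0.003]] [ 0.15908392  0.31261809 -1.33726739]
```

View pics/s5.png

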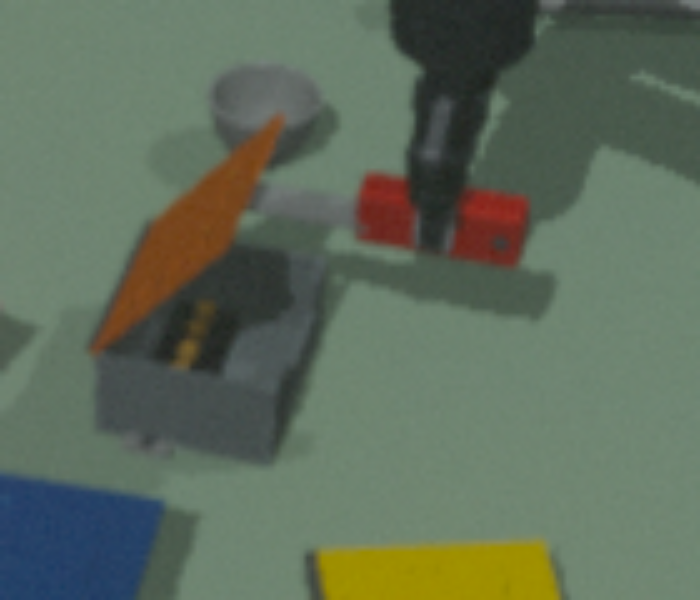

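```bash
python3 -m creep '[[[8,0,3],[0,0,0]],[[8,0,2],[0,0,0]],[[8,0,0],[0,0,0]],[[0,0,0],[0,0,0]],[[-20,0,0],[0,0,0]],[[-30,0,0],[0,0,0]],[[-30,0,0],[0,0,0]],[[-30,-5,0],[0,0,0]]]'; python3 -m creep '[[[-15,-20,-20],[0,0,0]],[[0,-20,-30],[0,0,0]],[[0,-10,-30],[0,0,0]],[[0,0,-15],[0,0,0]],[[0,0,0],[0,0,0]]]';python3 - <<'E'
from h import *
s=get_state();print(s['ee_pos'],R.from_rotvec(s['tool_rot']).as_matrix().round(3),s['wrist_force'])
im,D=read_camera('side');a=cv2.resize(im[100:220,240:400],None,fx=5,fy=5);save('s6',a)
E
```

```text
time: 8.3
ee_pos: [0.4155, -0.1498, 0.1432]
tool_rot: [-0.03, 1.572, 0.019]
wrist_force: [0.4, -1.0, -0.6]
grip_width: 0.269
time: 8.72
ee_pos: [0.3968, -0.2025, 0.0485]
tool_rot: [-0.034, 1.562, 0.013]
wrist_force: [-0.4, 0.2, -1.0]
grip_width: 0.266
[ 0.39680067 -0.20248112  0.04852959] [[ 0.008 -0.03   1.   ]
 [-0.014  0.999  0.03 ]
 [-1.    -0.014  0.008]] [-0.41474458  0.18159006 -1.00082869]
```

View pics/s6.png

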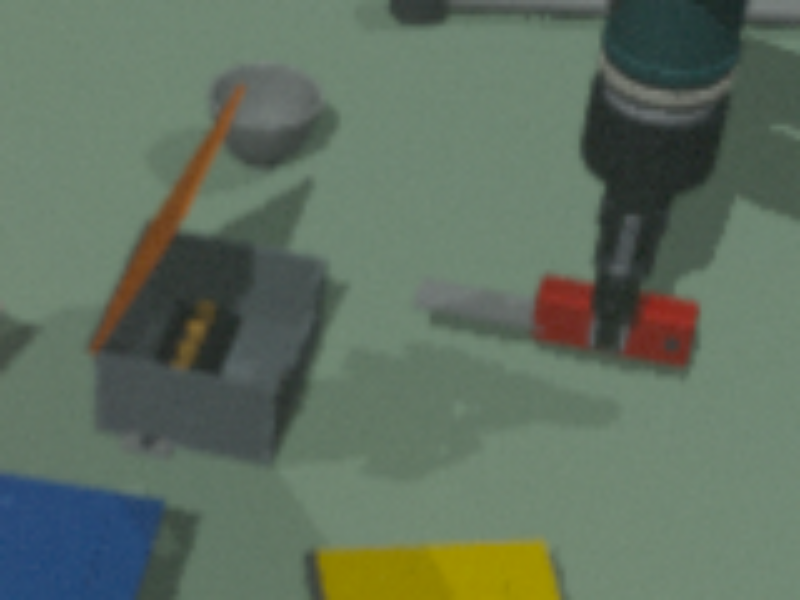

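The cover stands open at about 60°, clear of the blade. I'll lower the pry slowly.

```bash
python3 -m creep '[[[0,0,-15],[0,0,0]],[[0,0,-10],[0,0,0]],[[0,0,-6],[0,0,0]],[[0,0,-4],[0,0,0]],[[0,0,0],[0,0,0]],[[0,0,0],[0,0,0]]]';python3 - <<'E'
from h import *
s=get_state();print(s['ee_pos'],R.from_rotvec(s['tool_rot']).as_matrix().round(3),s['wrist_force'])
im,D=read_camera('side');a=cv2.resize(im[130:220,300:420],None,fx=6,fy=6);save('s7',a)
E
```

```text
time: 9.27
ee_pos: [0.4023, -0.2042, 0.0192]
tool_rot: [-0.042, 1.552, 0.009]
wrist_force: [-0.1, -0.3, -0.1]
grip_width: 0.27
[ 0.40233881 -0.20421774  0.01924468] [[ 0.019 -0.032  0.999]
 [-0.02   0.999  0.033]
 [-1.    -0.021  0.019]] [-0.05398614 -0.26028625 -0.09013593]
```

View pics/s7.png

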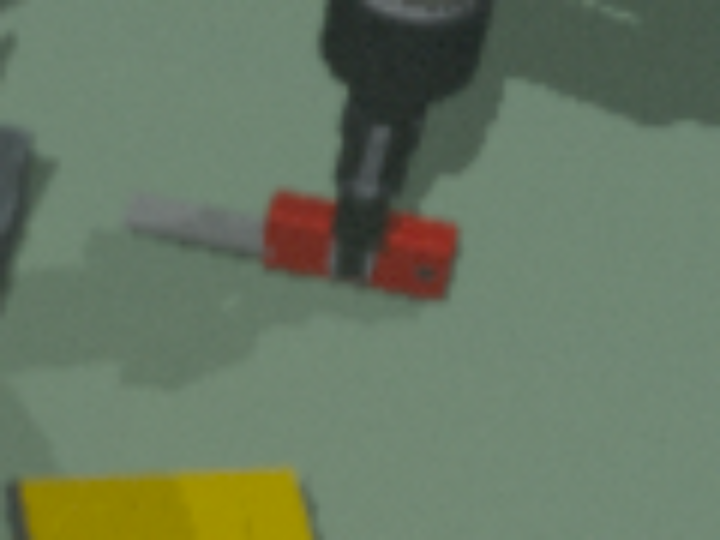

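```bash
python3 -m creep '[[[0,0,-5],[0.5,0,0]],[[0,0,-4],[0,0,0]],[[0,0,0],[0,0,0]],[[0,0,0],[0,0,0]]]'; python3 -m creep '[[[0,0,-3],[0,0,0]],[[0,0,0],[0,0,0]],[[0,0,0],[0,0,0]]]'
```

```text
time: 9.65
ee_pos: [0.4039, -0.205, 0.0115]
tool_rot: [-0.036, 1.548, 0.015]
wrist_force: [-0.5, -0.0, -1.8]
grip_width: 0.267
time: 9.9
ee_pos: [0.4048, -0.2057, 0.0097]
tool_rot: [-0.037, 1.546, 0.014]
wrist_force: [-0.5, 0.2, -0.4]
grip_width: 0.274
```

```bash
python3 -m creep '[[[0,0,-2],[0,0,0]],[[0,0,0],[0,0,0]],[[0,0,0],[0,0,0]]]'; python3 -m creep '[[[0,0,-1],[0,0,0]],[[0,0,0],[0,0,0]],[[0,0,0],[0,0,0]]]'
```

```text
time: 10.15
ee_pos: [0.4055, -0.2061, 0.0099]
tool_rot: [-0.038, 1.545, 0.014]
wrist_force: [-0.2, 0.6, -1.1]
grip_width: 0.266
time: 10.4
ee_pos: [0.4056, -0.2062, 0.0095]
tool_rot: [-0.038, 1.545, 0.014]
wrist_force: [0.2, 0.3, 0.7]
grip_width: 0.267
```

```bash
python3 -m creep '[[[0,0,0],[0,0,0]],[[0,0,0],[0,0,0]],[[0,0,0],[0,0,0]],[[0,0,0],[0,0,0]],[[0,0,0],[0,0,0]],[[0,0,0],[0,0,0]],[[0,0,0],[0,0,0]],[[0,0,0],[0,0,0]]]' 1; python3 -m creep '[[[0,0,10],[0,0,0]],[[0,0,20],[0,0,0]],[[0,0,35],[0,0,0]],[[0,0,35],[0,0,0]],[[-10,0,35],[0,0,0]],[[-20,0,30],[0,0,0]],[[0,0,0],[0,0,0]],[[0,0,0],[0,0,0]]]' 1;python3 - <<'E'
from h import *
np.set_printoptions(precision=3,suppress=True)
im,D=read_camera('side');c,T=pose('side')
for rc in ((None,)): pass
m=blob(im,(170,365),170,4); P=np.array([bydepth(c,T,x,D) for x in np.argwhere(m)]); print('handle z',np.percentile(P[:,2],[5,50,95]),P.mean(0))
m=blob(im,(140,275),5,16); P=np.array([bydepth(c,T,x,D) for x in np.argwhere(m)]);print('cover z',np.percentile(P[:,2],[2,50,98]),'x',np.percentile(P[:,0],[2,98]))
u=np.polyfit(P[:,0],P[:,2],1);print('angle',np.arctan(-u[0]))
save('s8',cv2.resize(im[90:290,180:440],None,fx=3,fy=3))
E
```

```text
time: 11.07
ee_pos: [0.4055, -0.2061, 0.0081]
tool_rot: [-0.038, 1.545, 0.014]
wrist_force: [0.1, -0.0, 0.8]
grip_width: 1.006
time: 11.73
ee_pos: [0.3711, -0.2038, 0.1838]
tool_rot: [-0.038, 1.547, 0.015]
wrist_force: [-0.1, 0.1, -1.2]
grip_width: 1.002
handle z [0.009 0.032 0.036] [ 0.404 -0.199  0.028]
cover z [0.035 0.122 0.158] x [0.636 0.687]
angle 1.1556480514237948
```

View pics/s8.png

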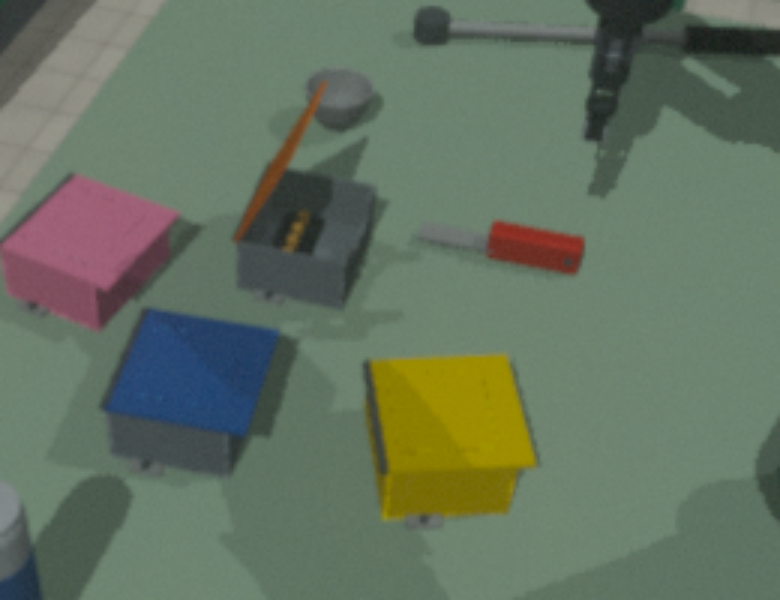

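The cover stands open, the pry lies flat and released, the blue cover is shut, and the arm is clear.

```bash
python3 -c "
from cell import *
print(job_done())"
```

```text
the job is handed in; nothing more can be done
None
```

The orange cover is levered open, and the pry blade lies released on the bench. I handed the job in at about 12 s of the 54 s allowed, and no verdict is reported.

**What I did:** I gripped the pry handle from above and slid the blade in under the orange lip. I raised it along an arc until the cover stood open, withdrew the blade, then lowered the pry to the bench, let go and backed the arm off.

**Last checks, from the side camera:**
- **Orange cover:** it stands open by itself at about 1.15 rad (66°) from the depth fit. By eye it looked nearer 60°; either is well above the 0.7 rad needed.
- **Pry blade:** it lies flat in the picture, with the top of the handle at about 36 mm, which is right for the handle resting on the bench.
- **Blue cover:** it looks shut; I judged this by eye only.
- **Gripper:** it was open and about 18 cm up, touching nothing. The wrist force stayed within about 2.5 N in every reading I took.

None of the last checks failed. The only disagreement was the few degrees on the cover angle.

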